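# Clamp a washer's bearing hub and take off its dust cap of unknown thread hand

## Task

The washer's bearing hub stands loose in the machine vise, with its hexagonal dust cap screwed on. Crank the vise shut so that the hub is firmly clamped, then unscrew the cap: nobody knows whether this hub has a right-hand or a left-hand thread, so try both ways and turn it the way it gives, without forcing it so hard that the hub twists in the jaws. Lift the cap off and finish while holding it in the gripper, level, a hand's breadth (about 10 cm) above where it sat, with the hub still clamped; leave the tools and tin lying around alone.

Things in the scene. Friction and masses are not known exactly. Their poses are not given: they have to be found in the camera images.
- vise: Small grey machine vise on a thin 150 x 104 mm mat, fixed to the deck. Origin: on the deck under the middle of the bed; x runs along the screw from the crank (-x, towards the robot) to the fixed jaw, z up. Bed top at z = 38 mm, jaws 80 mm wide in y, tops at z = 76 mm; fixed jaw's face at x = +26 mm; front block x = -78 to -62 mm, top at z = 78 mm.
- vise_jaw: The moving jaw. Origin at deck height under its clamping face, which looks to the vise's +x. It slides along vise x, driven by the crank, 8 mm a turn.
- vise_crank (a joint): Crank angle, rad; 0 = arm straight up. Grows clockwise seen from the robot (looking along vise +x the grip goes from up to vise -y, down, +y), which closes the jaw: its face is at vise x = -34 mm + 1.273 mm per rad. Starts at 0 to 3; the jaw has closed on the hub at about 7.9, and it is firm by 8.4 to 9; limit 11. It locks itself where it is left.
- crank_axis (a point): Centre of the circle on which the crank's grip goes round, 64 mm above the deck, at vise x = -114 mm, y = 0; the circle stands square to vise x and has 40 mm radius. Turning takes about 3 N at the grip; 8 to 15 N at the grip once the jaw is on the hub clamps it well.
- crank_grip (a point): Middle of the crank's round black grip, a bar 14 mm thick, 36 mm long, parallel to vise x, always 40 mm off the crank axis. The crank arm joins its +x end (arm's near face at vise x = -93 mm); it is free all round otherwise. At its lowest its centre is 24 mm above the deck. It is a sleeve that spins freely on its pin.
- hub: Loose aluminium bearing hub, 0.5 kg, standing on the bed: body 50 x 50 x 38 mm, round shoulder 45 mm across up to z = 42 mm, steel threaded neck 30 mm across up to z = 62 mm (hidden in the cap at first), brass nipple on its +y side. Origin: centre of its underside, z up. It has 6 to 10 mm of play between the jaws; clamped, its centre is at vise x = +1 mm.
- cap: Hexagonal steel dust cap screwed on the hub, 38 mm across flats, 26 mm high, 0.14 kg. Origin: centre of its lower rim, z up; its x axis is square to a pair of flats (others at +-60 degrees). Seated, its rim is 4 mm above the jaw tops and it has under 2 mm of upward play: it cannot be pulled off unturned.
- seat (a point): Point on the hub's axis at the shoulder, where the cap's rim sits, 42 mm above the hub's underside. Coarse thread, hand unknown and changing: the wrong way the cap meets a hard stop within 0.05 to 0.3 rad; the right way it turns freely (under 0.2 N m), rising 2.45 mm per rad, and from 1.35 to 1.75 rad on it is off the thread and lifts straight out; next stop at about 1.9 rad.
- grease_tube: White grease tube, 45 x 146 x 30 mm, lying on the deck to the right of the vise; leave alone.
- nut_driver: Nut driver with a fluted handle, 25 x 179 mm, lying on the deck to the left of the vise; leave alone.
- washer_tin: Flat round tin, 62 mm diameter, 24 mm high, behind the vise; leave alone.
Not all that is in view belongs to the job. What is shaped like the cap but blue is not meant.

How it is judged:
By the outcome, as a careful person would: the job done as asked, in the order asked, and still so for the second after the job is handed in, while the arm keeps its last pose, push and grip.
It also fails if it takes over 58 s, if anything falls off the work surface, if the arm or the gripper's body presses on something with over 40 N, if the wrist force passes 120 N, or if a joint passes its speed limit or range.

## Robot

A 6-joint arm with a two-finger parallel gripper is mounted at the origin on a cart in front of the work surface, level with it; the furniture and walls round the work are solid. World frame = base frame: x ahead of the robot, y to its left, z up, the work surface at z = 0. Lengths are in m, angles in rad, forces in N, time in s.
With the tool pointing down it reaches from about 0.425 to 0.95 m from the base axis. Payload 3.5 kg.
Tool frame: the origin (TCP) lies midway between the tips of the shut fingers; the grasp point (between the pads) lies 19 mm behind it; z points along the fingers, y is the line along which they close (so a half turn about z gives the same grasp; the last joint's range is limited). The gripper opens to 85 mm and grips with 20 to 120 N. Pads are 22 mm wide; open, the fingers measure 114 mm over their backs; the gripper's body (76 mm by 85 mm) begins 54 mm behind the grasp point. The pads swing forward as they close: fully open they stand 13 mm farther back than shut.
Start: joints at [1.136, 0.286, 1.577, -0, 1.279, -0.15], TCP at [0.19, 0.648, 0.231] pointing down, gripper open.
Joint ranges: [-2.77, 2.77], [-0.9, 2.22], [0.21, 2.48], [-1.53, 4.67], [0.24, 2.81], [-2.84, 2.84]. Speed limits (rad/s): [2.79, 2.79, 3.14, 3.14, 3.14, 3.14].

## Interface

Orientations are given as a unit quaternion [x, y, z, w].
In Python, from plant import * gives the robot as it stands.
- The arm moves only by the tool move_arm, never from a script. Its argument "moves" is a list of rows, each a list of 3 entries, a list of its own where there are three numbers: the opening, from 0 (shut) to 1 (fully open), then the shift along the tool's x, y, z in m, then the turn, a rotation vector about the tool's x, y, z in rad. A call has exactly 10 rows; each row shifts and turns the commanded pose from where the row before left it, along the tool's axes as they then stand; what a row does not reach is not made up. A row lasts 1/12 s, in which the tool goes at most 41.7 mm and 7.16 degrees, less where a joint would pass 70% of its speed; a pose out of reach is approached as far as the arm can. A call is refused whole if a number of a shift passes 0.0417 or a number of a turn 0.125, either way. A call with a gripper value outside its range is refused whole. The fingers move at their own pace and stop on an object; "grip_force" is the grip in N (left out, the last holds). Time passes only in rows, so rows that do not move let the fingers close, or fill a call up. It gives the time, the measured TCP pose, the force, the opening and the grip force at its end, in the units of the state.
- get_state(): the state, without advancing time (a new reading comes with each control period).
- read_camera(name): name is "scene" or "top" or "wrist"; returns the picture (420x560x3 uint8, red, green, blue); there is no depth.
- camera_params(name): a dict with "fx", "fy", "cx", "cy" (pixels), "rvec" (rotation vector, rad) and "tvec" (3), from world to camera coordinates, as OpenCV has them; the wrist camera has in their place "tool_from_camera" (4x4, takes a point from camera to tool coordinates, whose origin is the TCP and whose axes are the flange's). Camera axes: x right, y down, z forward; pixel columns grow to the right and rows downward; lengths in m; the calibration is good to about 2 mm. A picture is of the moment at which its call begins: read the wrist's pose just before it. camera_params takes no time and is no camera call.
- sign_off(): hands the job in; it is judged then, once.
The state is a dict: "time": time; "qpos": joint angles; "dq": joint speeds; "joint_efforts": joint torques, N m; "eef_pos": TCP position; "tcp_rot": TCP orientation; "contact_force": force on the tool from outside, world axes, zero at the start; "wrist_torque": the same for the moment, N m; "opening": opening from 0.0 (shut) to 1.0 (fully open); "finger_force": force on a finger pad.
Only numpy, scipy, OpenCV 4.12 (cv2) and the standard library are available. Lean on these libraries where they do the work, as an engineer would, in place of code of your own. Each camera call takes 0.05 s, during which the arm holds its last target. There are 200 camera calls.

## Working session

There is one attempt and no reset: what is moved stays moved. The work goes in short steps, Python scripts to look and compute and a tool call to move; the robot and the scene stay as the last step left them, time stands still between calls to the robot, and variables do not carry over. Pictures are saved under pics/ and viewed, at most 10 in all, crops included, and the job is handed in when it is done.

Besides the shell and the picture viewer there is one more tool, called after ">>>" as name(argument=value, ...) on one line, values as JSON. move_arm: Moves the arm, as the interface text tells. Its arguments: {"type":"object","properties":{"moves":{"type":"array"},"grip_force":{"type":"number"}},"required":["moves"]}

```bash
ls; mkdir -p pics; cat > h.py <<'E'
from plant import *
import numpy as np, cv2
from scipy.spatial.transform import Rotation as R
def ray(name,uv):
    p=camera_params(name);d=np.array([(uv[0]-p['cx'])/p['fx'],(uv[1]-p['cy'])/p['fy'],1.])
    if 'rvec' in p:
        Rm=R.from_rotvec(np.ravel(p['rvec'])).as_matrix();return -Rm.T@np.ravel(p['tvec']),Rm.T@d
    s=get_state();T=np.array(p['tool_from_camera']);Rt=R.from_quat(s['tcp_rot']).as_matrix()
    return Rt@T[:3,3]+np.array(s['eef_pos']),Rt@T[:3,:3]@d
def atz(name,uv,z):
    o,d=ray(name,uv);return o+d*(z-o[2])/d[2]
def proj(name,P):
    p=camera_params(name);P=np.atleast_2d(P)
    if 'rvec' in p: c=P@R.from_rotvec(np.ravel(p['rvec'])).as_matrix().T+np.ravel(p['tvec'])
    else:
        s=get_state();T=np.array(p['tool_from_camera']);Rt=R.from_quat(s['tcp_rot']).as_matrix()
        t=(P-np.array(s['eef_pos']))@Rt; c=(t-T[:3,3])@T[:3,:3]
    return np.c_[p['fx']*c[:,0]/c[:,2]+p['cx'],p['fy']*c[:,1]/c[:,2]+p['cy']]
def snap(name,f,crop=None,k=1):
    im=read_camera(name)[:,:,::-1]
    if crop: im=im[crop[1]:crop[3],crop[0]:crop[2]]
    if k!=1: im=cv2.resize(im,None,fx=k,fy=k,interpolation=cv2.INTER_CUBIC)
    cv2.imwrite('pics/'+f,im)
E
python3 - <<'E'
from h import *
snap('top','top1.png');snap('scene','sc1.png')
print(get_state()); print(camera_params('top'));print(camera_params('wrist'))
E
```

```text
pics
{'time': 0.1, 'qpos': array([ 1.13600384e+00,  2.87153826e-01,  1.57805832e+00, -1.96086632e-05,
        1.27860363e+00, -1.50028508e-01]), 'dq': array([ 0.00054577, -0.00207997, -0.00321513,  0.00105685,  0.00057752,
        0.00055111]), 'joint_efforts': array([ 7.88710950e-04, -4.07295549e+01, -2.93697345e+01, -1.13089009e-04,
        3.35922014e-03, -6.93361443e-06]), 'eef_pos': array([0.18936427, 0.64726089, 0.23001932]), 'tcp_rot': array([ 1.41898506e-01,  9.89880588e-01, -1.06708222e-03, -3.11432564e-04]), 'contact_force': array([-0.19670224,  0.45842012,  0.25376249]), 'wrist_torque': array([-0.03324853, -0.02266786, -0.02279583]), 'finger_force': 0.0, 'opening': 1.0009436390331818}
{'fx': 502.1016546141033, 'fy': 502.1016546141033, 'cx': 284.67643222542654, 'cy': 205.22957293837743, 'rvec': array([ 2.12728571, -2.1003534 ,  0.21302494]), 'tvec': array([-0.32452711,  0.56030802,  1.46878679])}
{'fx': 313.5380678549421, 'fy': 313.5380678549421, 'cx': 279.1754293543725, 'cy': 205.61890761910706, 'tool_from_camera': array([[-2.89937354e-04, -9.54911828e-01, -2.96889401e-01,
         7.53238741e-02],
       [ 9.99999922e-01, -3.57039537e-04,  1.71794432e-04,
        -2.62751578e-04],
       [-2.70049789e-04, -2.96889328e-01,  9.54911857e-01,
        -1.43387278e-01],
       [ 0.00000000e+00,  0.00000000e+00,  0.00000000e+00,
         1.00000000e+00]])}
```

View pics/top1.png

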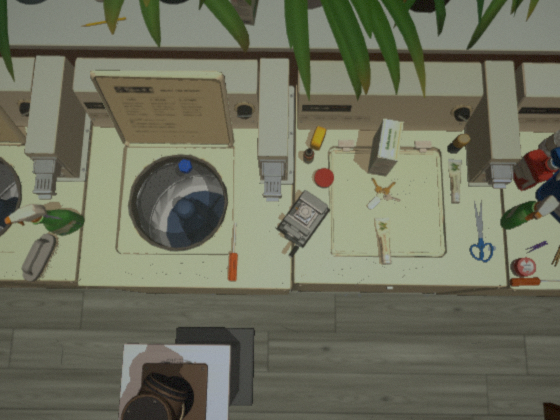

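View pics/sc1.png

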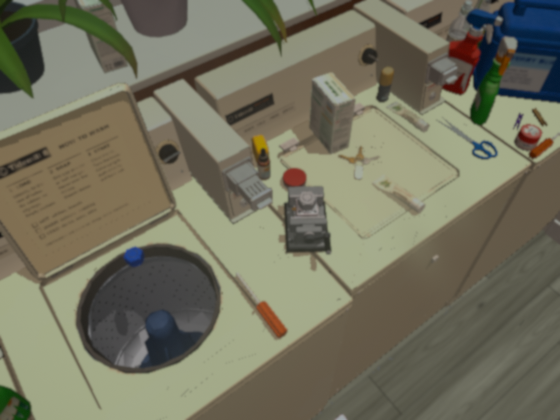

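The top view shows the vise at about (303,220), with its crank end toward (290,245). The driver is at (233,265), the tin at (324,178) and the tube at (383,242). I'll enlarge both views around the vise.

```bash
python3 - <<'E'
from h import *
a=read_camera('top')[180:265,260:345,::-1];b=read_camera('scene')[170:265,265:350,::-1]
a=cv2.resize(a,(400,400),interpolation=cv2.INTER_CUBIC);b=cv2.resize(b,(400,447),interpolation=cv2.INTER_CUBIC)
c=np.zeros((447,800,3),np.uint8);c[:400,:400]=a;c[:,400:]=b
cv2.imwrite('pics/c1.png',cv2.convertScaleAbs(c,alpha=1.3))
print(proj('top',[[0,0,0],[.5,0,0]]), atz('top',(303,220),.07), atz('top',(290,247),.03),atz('scene',(308,200),.09))
E
```

```text
[[173.73752766 396.769685  ]
 [182.90068727 227.81231056]] [ 0.51725952 -0.37283462  0.07      ] [ 0.44045082 -0.33512484  0.03      ] [ 0.5385811  -0.38252585  0.09      ]
```

View pics/c1.png

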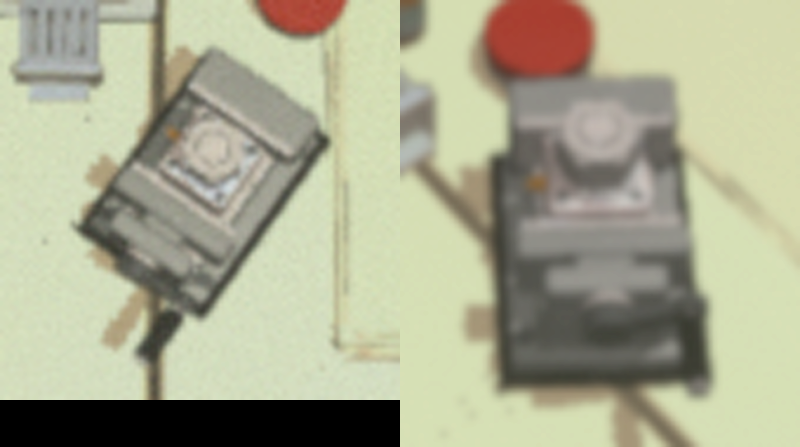

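```bash
python3 - <<'E'
from h import *
P=lambda x,y:(260+x/4.706,180+y/4.706)
S=lambda x,y:(265+(x-400)/4.706,170+y/4.706)
A,B,C=[atz('top',P(*q),.002)[:2] for q in [(80,228),(205,315),(328,138)]]
print(A,B,C,np.linalg.norm(A-B),np.linalg.norm(C-B))
yaw1=np.arctan2(*(C-B)[::-1]);yaw2=np.arctan2(*(A-B)[::-1])-np.pi/2;print(yaw1,yaw2)
print('ctr',(A+C)/2)
a,b=[atz('scene',S(*q),.002)[:2] for q in [(497,390),(708,385)]]
print(a,b,np.linalg.norm(a-b))
cap=atz('top',P(215,147),.106);cap2=atz('scene',S(600,128),.106);print('cap',cap,cap2)
yaw=(yaw1+yaw2)/2
ctr=(A+C)/2
def w(x,y,z): 
    c,s=np.cos(yaw),np.sin(yaw);return np.array([ctr[0]+c*x-s*y,ctr[1]+s*x+c*y,z])
for th in np.arange(0,3.3,.4):
    g=[w(x,-40*np.sin(th)/1e3,(64+40*np.cos(th))/1e3) for x in(-.096,-.132)]
    t=(proj('top',g)-[260,180])*4.706; s=(proj('scene',g)-[265,170])*4.706+[400,0]
    print(th,t.round().tolist(),s.round().tolist())
E
```

```text
[ 0.50141094 -0.29417828] [ 0.44455723 -0.37736102] [ 0.56433161 -0.45892683] 0.10075570756553576 0.14490991009365867
-0.5978570430995277 -0.5995521789364777
ctr [ 0.53287127 -0.37655256]
[ 0.49930571 -0.28836283] [ 0.43845121 -0.3741741 ] 0.10519907176479998
cap [ 0.53710933 -0.37933521  0.106     ] [ 0.53590985 -0.37818214  0.106     ]
0.0 [[122.0, 279.0], [88.0, 327.0]] [[617.0, 299.0], [623.0, 364.0]]
0.4 [[143.0, 295.0], [109.0, 342.0]] [[650.0, 301.0], [657.0, 367.0]]
0.8 [[160.0, 308.0], [127.0, 356.0]] [[677.0, 311.0], [685.0, 377.0]]
1.2000000000000002 [[171.0, 319.0], [138.0, 366.0]] [[694.0, 327.0], [702.0, 392.0]]
1.6 [[174.0, 324.0], [141.0, 371.0]] [[697.0, 346.0], [705.0, 410.0]]
2.0 [[169.0, 324.0], [136.0, 370.0]] [[688.0, 364.0], [695.0, 428.0]]
2.4000000000000004 [[156.0, 318.0], [124.0, 364.0]] [[666.0, 379.0], [673.0, 443.0]]
2.8000000000000003 [[139.0, 307.0], [107.0, 353.0]] [[637.0, 390.0], [644.0, 453.0]]
3.2 [[119.0, 294.0], [87.0, 339.0]] [[605.0, 393.0], [611.0, 457.0]]
```

The mat corners check out (101 x 145 mm against 104 x 150). The vise origin is about (0.533,-0.376) with yaw about -0.60. The crank is at about 1.2 rad, and the cap at about (0.5365,-0.379). I'll swing round at height.

>>> move_arm(moves=[[1,[-0.0315,-0.0227,0],[0,0,0]],[1,[-0.0315,-0.0227,0],[0,0,0]],[1,[-0.0315,-0.0227,0],[0,0,0]],[1,[-0.0315,-0.0227,0],[0,0,0]],[1,[-0.0315,-0.0227,0],[0,0,0]],[1,[-0.0315,-0.0227,0],[0,0,0]],[1,[-0.0315,-0.0227,0],[0,0,0]],[1,[-0.0315,-0.0227,0],[0,0,0]],[1,[-0.0315,-0.0227,0],[0,0,0]],[1,[-0.0315,-0.0227,0],[0,0,0]]])

```text
time: 1.03
eef_pos: [0.4289, 0.3398, 0.2313]
tcp_rot: [0.142, 0.99, 0.0, 0.0]
contact_force: [0.7, 0.7, -0.2]
opening: 1.002
finger_force: 0.0
```

>>> move_arm(moves=[[1,[-0.0315,-0.0227,0],[0,0,0]],[1,[-0.0315,-0.0227,0],[0,0,0]],[1,[-0.011,-0.0375,0],[0,0,0]],[1,[-0.011,-0.0375,0],[0,0,0]],[1,[-0.011,-0.0375,0],[0,0,0]],[1,[-0.011,-0.0375,0],[0,0,0]],[1,[-0.011,-0.0375,0],[0,0,0]],[1,[-0.011,-0.0375,0],[0,0,0]],[1,[-0.011,-0.0375,0],[0,0,0]],[1,[-0.011,-0.0375,0],[0,0,0]]])

```text
time: 1.87
eef_pos: [0.4755, -0.0342, 0.2314]
tcp_rot: [0.142, 0.99, -0.0, 0.0]
contact_force: [0.6, 1.0, 0.0]
opening: 1.001
finger_force: 0.0
```

>>> move_arm(moves=[[1,[-0.011,-0.0375,0],[0,0,0]],[1,[0.007,-0.035,0],[0,0,0]],[1,[0.007,-0.035,0],[0,0,0]],[1,[0.007,-0.035,0],[0,0,0]],[1,[0.007,-0.035,0],[0,0,0.079]],[1,[0,0,0],[0,0,0.079]],[1,[0,0,0],[0,0,0.079]],[1,[0,0,0],[0,0,0.079]],[1,[0,0,0],[0,0,0]],[1,[0,0,0],[0,0,0]]])

```text
time: 2.7
eef_pos: [0.4097, -0.198, 0.2312]
tcp_rot: [0.295, 0.955, 0.0, -0.0]
contact_force: [0.0, 0.1, -0.0]
opening: 1.003
finger_force: 0.0
```

```bash
python3 - <<'E'
from h import *
snap('wrist','w1.png')
yaw=-.6;c,s=np.cos(yaw),np.sin(yaw);ctr=np.array([.533,-.3765])
w=lambda x,y,z:np.array([ctr[0]+c*x-s*y,ctr[1]+s*x+c*y,z])
print(get_state()['qpos'].round(3))
for th in (.8,1.2,1.6): print(th,proj('wrist',[w(x,-.04*np.sin(th),.064+.04*np.cos(th)) for x in(-.096,-.132)]).round())
print(proj('wrist',[w(-.075,.052,.002),w(-.075,-.052,.002),w(.075,-.052,.002),w(0,0,.106),w(-.062,.04,.078),w(-.062,-.04,.078)]).round())
E
```

```text
[-0.674 -0.218  2.095  0.     1.265 -1.646]
0.8 [[176. 292.]
 [173. 261.]]
1.2 [[172. 285.]
 [168. 255.]]
1.6 [[174. 278.]
 [171. 248.]]
[[260. 268.]
 [181. 268.]
 [191. 360.]
 [207. 377.]
 [245. 312.]
 [173. 312.]]
```

View pics/w1.png

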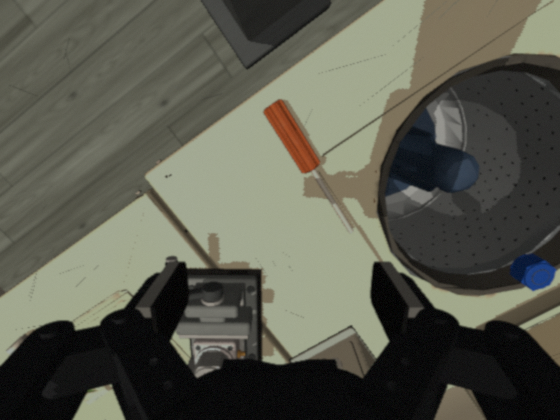

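The wrist view shows the front-left mat corner at (262,270), against a predicted (260,268), and the end of the grip near (172,262). The vise pose holds, so next is the tilted pre-grasp over the grip.

```bash
cat >> h.py <<'E'
yaw=-.6;CTR=np.array([.533,-.3765])
def w(x,y,z):
    c,s=np.cos(yaw),np.sin(yaw);return np.array([CTR[0]+c*x-s*y,CTR[1]+s*x+c*y,z])
V=R.from_euler('z',yaw).as_matrix()
def tool(tau): # crank tool orientation, y=vise y
    s,c=np.sin(tau),np.cos(tau);return V@np.array([[-c,0,s],[0,1,0],[-s,0,-c]])
def grip(th,x=-.120): return w(x,-.04*np.sin(th),.064+.04*np.cos(th))
def delta(P,Rm):
    s=get_state();Rt=R.from_quat(s['tcp_rot']).as_matrix()
    return 'shift now-axes',(Rt.T@(P-s['eef_pos'])).round(4),'target axes',(Rm.T@(P-s['eef_pos'])).round(4),'rot',R.from_matrix(Rt.T@Rm).as_rotvec().round(4)
E
python3 - <<'E'
from h import *
T=tool(.436);print(delta(grip(1.05)+T[:,2]*(.019-.08),T))
E
```

```text
('shift now-axes', array([-0.0566, -0.1126,  0.0921]), 'target axes', array([-0.0126, -0.1125,  0.1074]), 'rot', array([ 3.000e-04, -4.361e-01,  1.200e-03]))
```

>>> move_arm(moves=[[1,[0,0,0],[0,-0.109,0]],[1,[0,0,0],[0,-0.109,0]],[1,[0,0,0],[0,-0.109,0]],[1,[0,0,0],[0,-0.109,0]],[1,[-0.0025,-0.0225,0.0215],[0,0,0]],[1,[-0.0025,-0.0225,0.0215],[0,0,0]],[1,[-0.0025,-0.0225,0.0215],[0,0,0]],[1,[-0.0025,-0.0225,0.0215],[0,0,0]],[1,[-0.0025,-0.0225,0.0215],[0,0,0]],[1,[0,0,0],[0,0,0]]])

```text
time: 3.58
eef_pos: [0.3912, -0.3243, 0.1353]
tcp_rot: [0.29, 0.933, -0.063, 0.204]
contact_force: [-0.4, -0.3, -0.2]
opening: 0.999
finger_force: 0.0
```

```bash
python3 - <<'E'
from h import *
snap('wrist','w2.png')
print(get_state()['qpos'].round(3))
for th in (.8,1.0,1.2,1.4): print(th,proj('wrist',[grip(th,-.096),grip(th,-.132)]).round())
T=tool(.436);print(delta(grip(1.05)+T[:,2]*(.019),T))
print(proj('wrist',[w(-.075,.052,.002),w(-.075,-.052,.002),w(0,0,.106),w(-.078,.04,.078),w(-.078,-.04,.078)]).round())
E
```

```text
[-0.965 -0.204  2.312  0.252  0.643 -2.106]
0.8 [[289. 257.]
 [290. 221.]]
1.0 [[282. 250.]
 [282. 215.]]
1.2 [[277. 243.]
 [277. 207.]]
1.4 [[275. 235.]
 [274. 200.]]
('shift now-axes', array([-0.0022,  0.0011,  0.078 ]), 'target axes', array([-0.0018,  0.0011,  0.078 ]), 'rot', array([ 0.0003, -0.0049, -0.0023]))
[[369. 198.]
 [263. 198.]
 [320. 337.]
 [375. 257.]
 [274. 257.]]
```

View pics/w2.png

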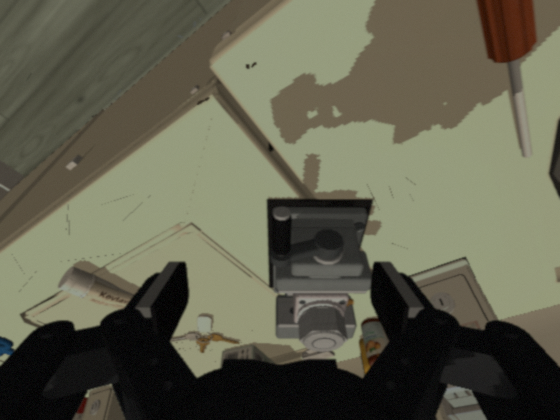

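The grip shows at (282,213)-(282,250), which puts θ at about 1.1. The mat corners at (268,200) and (371,200) mean the vise sits about 2.5 mm further along its +y. I'll correct for that, go down and close.

>>> move_arm(moves=[[1,[-0.0005,0.0006,0.02],[0,0,0]],[1,[-0.0005,0.0006,0.02],[0,0,0]],[1,[-0.0005,0.0006,0.02],[0,0,0]],[1,[-0.0005,0.0006,0.019],[0,0,0]],[0,[0,0,0],[0,0,0]],[0,[0,0,0],[0,0,0]],[0,[0,0,0],[0,0,0]],[0,[0,0,0],[0,0,0]],[0,[0,0,0],[0,0,0]],[0,[0,0,0],[0,0,0]]], grip_force=40)

```text
time: 4.47
eef_pos: [0.4224, -0.3435, 0.07]
tcp_rot: [0.287, 0.933, -0.068, 0.207]
contact_force: [-30.7, -13.7, 12.8]
opening: 0.147
finger_force: 31.3
```

```bash
sed -i 's/CTR=np.array(.*/CTR=np.array([.5344,-.3744])/' h.py; python3 - <<'E'
from h import *
s=get_state();print(s['qpos'].round(3),s['contact_force'].round(1),s['opening'],s['finger_force'],s['wrist_torque'].round(2))
T=R.from_quat(s['tcp_rot']).as_matrix();g=s['eef_pos']-T[:,2]*.019
print('grasp pt in vise',V.T@(g-np.r_[CTR,0]),delta(grip(1.1)+T[:,2]*.019,T))
# steps of .2 rad in tool axes from 1.1
tau=.436
for t in np.arange(1.1,8.6,.2):
    dy=-.04*(np.sin(t+.2)-np.sin(t));dz=.04*(np.cos(t+.2)-np.cos(t))
    print(round(t+.2,1),np.round([-np.sin(tau)*dz,dy,-np.cos(tau)*dz],4).tolist())
E
```

```text
[-0.931  0.011  2.267  0.301  0.46  -2.147] [-30.7 -13.7  12.8] 0.1470350794531509 31.28124564886093 [-2.11  3.53 -1.95]
grasp pt in vise [-0.11794356 -0.03761351  0.08716923] ('shift now-axes', array([0.004 , 0.002 , 0.0037]), 'target axes', array([0.004 , 0.002 , 0.0037]), 'rot', array([0., 0., 0.]))
1.3 [0.0031, -0.0029, 0.0067]
1.5 [0.0033, -0.0014, 0.0071]
1.7 [0.0034, 0.0002, 0.0072]
1.9 [0.0033, 0.0018, 0.0071]
2.1 [0.0031, 0.0033, 0.0066]
2.3 [0.0027, 0.0047, 0.0059]
2.5 [0.0023, 0.0059, 0.0049]
2.7 [0.0017, 0.0068, 0.0037]
2.9 [0.0011, 0.0075, 0.0024]
3.1 [0.0005, 0.0079, 0.001]
3.3 [-0.0002, 0.008, -0.0004]
3.5 [-0.0009, 0.0077, -0.0018]
3.7 [-0.0015, 0.0072, -0.0032]
3.9 [-0.0021, 0.0063, -0.0044]
4.1 [-0.0026, 0.0052, -0.0055]
4.3 [-0.0029, 0.0039, -0.0063]
4.5 [-0.0032, 0.0025, -0.0069]
4.7 [-0.0034, 0.0009, -0.0072]
4.9 [-0.0034, -0.0007, -0.0072]
5.1 [-0.0032, -0.0023, -0.0069]
5.3 [-0.003, -0.0037, -0.0064]
5.5 [-0.0026, -0.0051, -0.0056]
5.7 [-0.0021, -0.0062, -0.0046]
5.9 [-0.0016, -0.0071, -0.0034]
6.1 [-0.0009, -0.0077, -0.002]
6.3 [-0.0003, -0.008, -0.0006]
6.5 [0.0004, -0.0079, 0.0008]
6.7 [0.0011, -0.0076, 0.0023]
6.9 [0.0017, -0.0069, 0.0036]
7.1 [0.0022, -0.006, 0.0048]
7.3 [0.0027, -0.0049, 0.0057]
7.5 [0.003, -0.0035, 0.0065]
7.7 [0.0033, -0.002, 0.007]
7.9 [0.0034, -0.0004, 0.0072]
8.1 [0.0033, 0.0012, 0.0072]
8.3 [0.0032, 0.0027, 0.0068]
8.5 [0.0029, 0.0041, 0.0062]
8.7 [0.0025, 0.0054, 0.0053]
```

```bash
python3 - <<'E'
from h import *
s=get_state();T0=R.from_quat([0.29,0.933,-0.063,0.204]).as_matrix()
cmd=np.array([.3912,-.3243,.1353])+T0@[-.002,.0024,.079]
d=cmd-s['eef_pos'];T=R.from_quat(s['tcp_rot']).as_matrix()
print('lag vise',V.T@d,'tool',T.T@d,'force vise',V.T@s['contact_force'],'tool',T.T@s['contact_force'],'torque tool',T.T@s['wrist_torque'])
print('grasp cmd vise',V.T@(cmd-T[:,2]*.019-np.r_[CTR,0]))
print('rot dev',R.from_matrix(T0.T@T).as_rotvec())
snap('wrist','w3.png',(180,130,420,310),3)
print(proj('wrist',[grip(1.1,-.096),grip(1.1,-.132)]))
E
```

```text
lag vise [-0.00185004  0.0006097  -0.00564286] tool [0.00407525 0.00065671 0.00431247] force vise [-17.6149169  -28.67693315  12.79398584] tool [ 10.59615395 -28.77470449 -18.86997003] torque tool [4.2054449  1.73743994 0.16254325]
grasp cmd vise [-0.1197936  -0.03700381  0.08152637]
rot dev [ 0.00691337 -0.00979858 -0.00642556]
[[283.92917262 299.42737849]
 [284.72977363 254.62512876]]
```

View pics/w3.png

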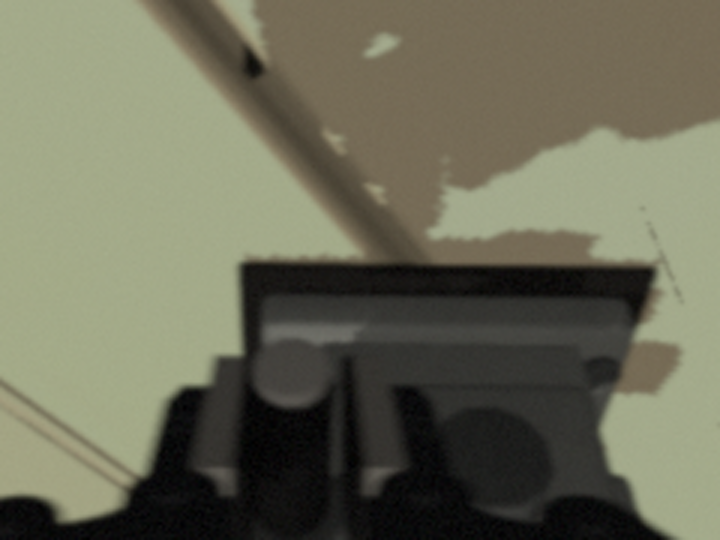

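>>> move_arm(moves=[[0,[-0.001,-0.001,-0.0023],[0,0,0]],[0,[0,0,0],[0,0,0]],[0,[0.0016,-0.0016,0.0033],[0,0,0]],[0,[0.0016,-0.0014,0.0034],[0,0,0]],[0,[0.0016,-0.001,0.0035],[0,0,0]],[0,[0.0017,-0.0006,0.0036],[0,0,0]],[0,[0.0017,-0.0002,0.0036],[0,0,0]],[0,[0.0017,0.0002,0.0036],[0,0,0]],[0,[0,0,0],[0,0,0]],[0,[0,0,0],[0,0,0]]])

```text
time: 5.35
eef_pos: [0.4213, -0.3444, 0.0473]
tcp_rot: [0.289, 0.932, -0.063, 0.207]
contact_force: [8.7, 0.7, -3.5]
opening: 0.141
finger_force: 39.4
```

```bash
sed -i 's/CTR=np.array(.*/CTR=np.array([.533,-.3765])/' h.py; cat > st.py <<'E'
from h import *
s=get_state();T=R.from_quat(s['tcp_rot']).as_matrix()
g=V.T@(s['eef_pos']-T[:,2]*.019-np.r_[CTR,0])
print('t',s['time'],'grasp vise',g.round(4),'th',np.arctan2(-g[1],g[2]-.064).round(3),'r',np.hypot(g[1],g[2]-.064).round(4),'F vise',(V.T@s['contact_force']).round(1),'M',s['wrist_torque'].round(2),'op',round(s['opening'],3),'ff',round(s['finger_force'],1),'q',s['qpos'].round(2))
E
python3 st.py
```

```text
t 5.35 grasp vise [-0.1183 -0.0366  0.0645] th 1.556 r 0.0366 F vise [ 6.8  5.5 -3.5] M [ 0.39 -1.03  0.34] op 0.141 ff 39.4 q [-0.94  0.06  2.27  0.36  0.42 -2.2 ]
```

>>> move_arm(moves=[[0,[0.0034,0.001,0.0072],[0,0,0]],[0,[0.0032,0.0026,0.0068],[0,0,0]],[0,[0.0029,0.004,0.0063],[0,0,0]],[0,[0.0025,0.0053,0.0054],[0,0,0]],[0,[0.002,0.0063,0.0043],[0,0,0]],[0,[0.0014,0.0072,0.003],[0,0,0]],[0,[0.0008,0.0077,0.0017],[0,0,0]],[0,[0.0001,0.008,0.0003],[0,0,0]],[0,[0,0,0],[0,0,0]],[0,[0,0,0],[0,0,0]]])

```text
time: 6.18
eef_pos: [0.4465, -0.3119, 0.0144]
tcp_rot: [0.288, 0.932, -0.065, 0.21]
contact_force: [-22.3, 16.4, 44.2]
opening: 0.141
finger_force: 48.4
```

```bash
python3 st.py
```

```text
t 6.1833 grasp vise [-0.116   0.0045  0.0316] th -3.003 r 0.0328 F vise [-27.6   0.9  44.2] M [ 0.61  0.76 -0.18] op 0.141 ff 48.4 q [-0.84  0.13  2.28  0.34  0.32 -2.12]
```

Forces rise at the bottom, probably because the gripper body touches the crank boss. I'll loosen, back off about 7 mm toward the robot along the bar, raise a little and re-grip.

>>> move_arm(moves=[[0.3,[-0.0015,0,-0.003],[0,0,0]],[0.3,[0.003,0,-0.0015],[0,0,0]],[0.3,[0.003,0,-0.0015],[0,0,0]],[0.3,[0,0,0],[0,0,0]],[0.3,[0,0,0],[0,0,0]],[0,[0,0,0],[0,0,0]],[0,[0,0,0],[0,0,0]],[0,[0,0,0],[0,0,0]],[0,[0,0,0],[0,0,0]],[0,[0,0,0],[0,0,0]]])

```text
time: 7.02
eef_pos: [0.4379, -0.3063, 0.0119]
tcp_rot: [0.289, 0.933, -0.063, 0.206]
contact_force: [-1.2, 0.7, -1.6]
opening: 0.136
finger_force: 38.9
```

```bash
python3 st.py; python3 - <<'E'
from h import *
snap('wrist','w4.png',(180,130,440,325),3)
E
```

```text
t 7.0167 grasp vise [-0.1261  0.0043  0.0291] th -3.02 r 0.0352 F vise [-1.4 -0.1 -1.6] M [ 0.29  0.38 -0.04] op 0.136 ff 38.9 q [-0.85  0.12  2.3   0.34  0.32 -2.12]
```

View pics/w4.png

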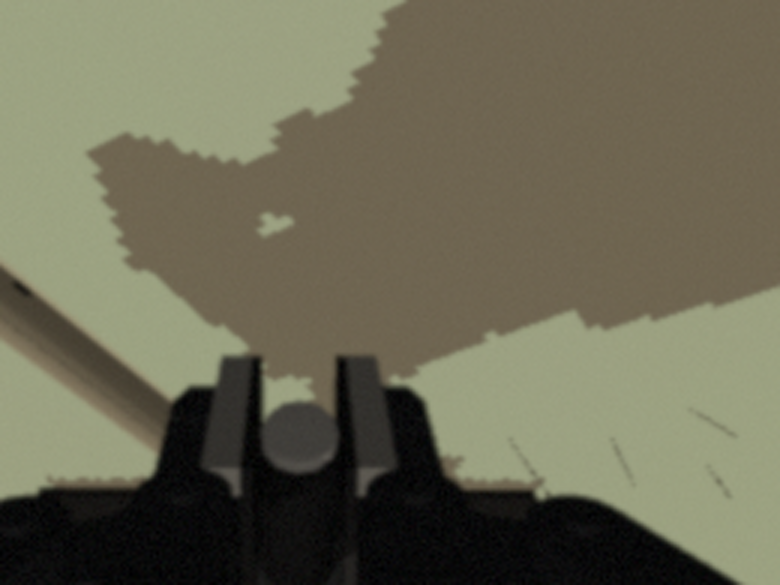

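The bar end sits between the pads at (300,437) in the crop, and the forces are near zero. Going on cranking.

>>> move_arm(moves=[[0,[-0.0005,0.0079,-0.0011],[0,0,0]],[0,[-0.0012,0.0075,-0.0025],[0,0,0]],[0,[-0.0018,0.0068,-0.0038],[0,0,0]],[0,[-0.0023,0.0058,-0.005],[0,0,0]],[0,[-0.0028,0.0046,-0.0059],[0,0,0]],[0,[-0.0031,0.0032,-0.0066],[0,0,0]],[0,[-0.0033,0.0017,-0.0071],[0,0,0]],[0,[-0.0034,0.0001,-0.0072],[0,0,0]],[0,[0,0,0],[0,0,0]],[0,[0,0,0],[0,0,0]]])

```text
time: 7.9
eef_pos: [0.4595, -0.2755, 0.0568]
tcp_rot: [0.289, 0.933, -0.064, 0.206]
contact_force: [-2.0, 5.3, 1.2]
opening: 0.138
finger_force: 40.2
```

```bash
python3 st.py
```

```text
t 7.9 grasp vise [-0.1257  0.0419  0.074 ] th -1.337 r 0.0431 F vise [-4.6  3.2  1.2] M [0.68 0.48 0.16] op 0.138 ff 40.2 q [-0.76  0.02  2.29  0.17  0.41 -1.88]
```

>>> move_arm(moves=[[0,[-0.0033,-0.0015,-0.0071],[0,0,0]],[0,[-0.0031,-0.003,-0.0067],[0,0,0]],[0,[-0.0028,-0.0044,-0.006],[0,0,0]],[0,[-0.0024,-0.0057,-0.0051],[0,0,0]],[0,[-0.0018,-0.0067,-0.004],[0,0,0]],[0,[-0.0012,-0.0074,-0.0027],[0,0,0]],[0,[-0.0006,-0.0079,-0.0013],[0,0,0]],[0,[0.0001,-0.008,0.0001],[0,0,0]],[0,[0.0007,-0.0078,0.0016],[0,0,0]],[0,[0,0,0],[0,0,0]]])

```text
time: 8.73
eef_pos: [0.4287, -0.3196, 0.0894]
tcp_rot: [0.29, 0.933, -0.064, 0.206]
contact_force: [0.1, -1.7, -8.3]
opening: 0.139
finger_force: 40.5
```

```bash
python3 st.py
```

```text
t 8.7333 grasp vise [-0.1263 -0.0119  0.1066] th 0.273 r 0.0442 F vise [ 1.1 -1.3 -8.3] M [ 0.26  0.69 -0.03] op 0.139 ff 40.5 q [-0.89 -0.05  2.28  0.25  0.51 -2.05]
```

>>> move_arm(moves=[[0,[0.0014,-0.0074,0.0029],[0,0,0]],[0,[0.0019,-0.0065,0.0042],[0,0,0]],[0,[0.0025,-0.0055,0.0053],[0,0,0]],[0,[0.0029,-0.0042,0.0061],[0,0,0]],[0,[0.0032,-0.0028,0.0068],[0,0,0]],[0,[0.0034,-0.0012,0.0072],[0,0,0]],[0,[0,0,0],[0,0,0]],[0,[0,0,0],[0,0,0]],[0,[0,0,0],[0,0,0]],[0,[0,0,0],[0,0,0]]])

```text
time: 9.57
eef_pos: [0.4139, -0.3408, 0.0539]
tcp_rot: [0.289, 0.933, -0.063, 0.206]
contact_force: [0.1, 4.5, -5.0]
opening: 0.138
finger_force: 41.0
```

```bash
python3 st.py
```

```text
t 9.5667 grasp vise [-0.1264 -0.0378  0.0711] th 1.384 r 0.0385 F vise [-2.5  3.8 -5. ] M [1.04 0.46 0.3 ] op 0.138 ff 41.0 q [-0.95  0.03  2.29  0.35  0.44 -2.2 ]
```

>>> move_arm(moves=[[0,[0.0017,-0.0003,0.0036],[0,0,0]],[0,[0.0017,0,0.0036],[0,0,0]],[0,[0.0017,0.0004,0.0036],[0,0,0]],[0,[0.0017,0.0008,0.0036],[0,0,0]],[0,[0.0016,0.0012,0.0035],[0,0,0]],[0,[0.0016,0.0015,0.0033],[0,0,0]],[0,[0,0,0],[0,0,0]],[0,[0,0,0],[0,0,0]],[0,[0,0,0],[0,0,0]],[0,[0,0,0],[0,0,0]]], grip_force=60)

```text
time: 10.4
eef_pos: [0.4169, -0.337, 0.0321]
tcp_rot: [0.288, 0.933, -0.062, 0.206]
contact_force: [-5.3, 14.7, 11.7]
opening: 0.134
finger_force: 59.4
```

```bash
python3 st.py
```

```text
t 10.4 grasp vise [-0.1262 -0.033   0.0493] th 1.988 r 0.0361 F vise [-12.7   9.2  11.7] M [1.84 0.18 0.67] op 0.134 ff 59.4 q [-0.94  0.08  2.29  0.39  0.39 -2.24]
```

>>> move_arm(moves=[[0,[0.0012,0.0032,0.0024],[0,0,0]],[0,[0.0011,0.0036,0.0023],[0,0,0]],[0,[0.0012,0.0026,0.0027],[0,0,0]],[0,[0,0,0],[0,0,0]],[0,[0,0,0],[0,0,0]],[0,[0,0,0],[0,0,0]],[0,[0,0,0],[0,0,0]],[0,[0,0,0],[0,0,0]],[0,[0,0,0],[0,0,0]],[0,[0,0,0],[0,0,0]]])

```text
time: 11.23
eef_pos: [0.4206, -0.3318, 0.0239]
tcp_rot: [0.288, 0.933, -0.065, 0.206]
contact_force: [-15.8, 7.3, 11.6]
opening: 0.13
finger_force: 59.8
```

```bash
python3 st.py
```

```text
t 11.2333 grasp vise [-0.126  -0.0266  0.0411] th 2.282 r 0.0351 F vise [-17.2  -2.9  11.6] M [ 0.6   1.88 -0.32] op 0.13 ff 59.8 q [-0.92  0.09  2.29  0.38  0.36 -2.22]
```

>>> move_arm(moves=[[0,[0.0012,0.0015,0.001],[0,0,0]],[0,[0.0012,0.0015,0.001],[0,0,0]],[0,[0,0,0],[0,0,0]],[0,[0,0,0],[0,0,0]],[0,[0,0,0],[0,0,0]],[0,[0,0,0],[0,0,0]],[0,[0,0,0],[0,0,0]],[0,[0,0,0],[0,0,0]],[0,[0,0,0],[0,0,0]],[0,[0,0,0],[0,0,0]]])

```text
time: 12.07
eef_pos: [0.4216, -0.3305, 0.0223]
tcp_rot: [0.289, 0.932, -0.067, 0.208]
contact_force: [-18.9, 3.7, 12.3]
opening: 0.13
finger_force: 60.0
```

```bash
python3 st.py
```

```text
t 12.0667 grasp vise [-0.126  -0.0248  0.0395] th 2.351 r 0.0349 F vise [-17.7  -7.6  12.3] M [ 0.11  2.12 -0.6 ] op 0.13 ff 60.0 q [-0.92  0.1   2.3   0.38  0.35 -2.22]
```

Resistance is about 14 N tangential at θ≈8.65, so the hub is clamped. I'll release, retreat and level the tool.

>>> move_arm(moves=[[0.5,[0,0,0],[0,0,0]],[0.5,[0,0,0],[0,0,0]],[0.5,[0,0,0],[0,0,0]],[0.5,[0,0,0],[0,0,0]],[0.5,[0,0,-0.01],[0,0,0]],[0.5,[0,0,-0.02],[0,0,0]],[0.6,[0,0,-0.03],[0,0,0]],[0.8,[0,0,-0.03],[0,0,0]],[1,[0,0,-0.03],[0,0,0]],[1,[0,0,-0.03],[0,0,0]]])

```text
time: 12.9
eef_pos: [0.3699, -0.2921, 0.1581]
tcp_rot: [0.289, 0.932, -0.065, 0.208]
contact_force: [1.2, -0.0, 0.8]
opening: 0.988
finger_force: 0.0
```

>>> move_arm(moves=[[1,[0,0,-0.02],[0,0.109,0]],[1,[0,0,-0.02],[0,0.109,0]],[1,[0,0,-0.02],[0,0.109,0]],[1,[0,0,-0.01],[0,0.109,0]],[1,[-0.025,0,0],[0,0,0]],[1,[-0.025,0,0],[0,0,0]],[1,[-0.02,0,0],[0,0,0]],[1,[0,0,0],[0,0,0]],[1,[0,0,0],[0,0,0]],[1,[0,0,0],[0,0,0]]])

```text
time: 13.73
eef_pos: [0.4107, -0.3197, 0.2224]
tcp_rot: [0.296, 0.955, -0.0, -0.0]
contact_force: [0.2, -0.0, -0.9]
opening: 0.993
finger_force: 0.0
```

```bash
python3 st.py; python3 - <<'E'
from h import *
s=get_state();print(s['eef_pos'],s['tcp_rot'])
c=w(.001,.002,.106);print(c,proj('wrist',[c]))
snap('wrist','w5.png')
E
```

```text
t 13.7333 grasp vise [-0.133  -0.0222  0.2414] th 0.124 r 0.1788 F vise [ 0.2  0.1 -0.9] M [ 0.05 -0.03  0.05] op 0.993 ff 0.0 q [-0.86 -0.05  1.96 -0.    1.23 -1.83]
[ 0.41067173 -0.31969785  0.22241625] [ 2.95752037e-01  9.55264744e-01 -4.01140025e-05 -2.29129332e-05]
[ 0.53495462 -0.37541397  0.106     ] [[303.78765705 329.67554063]]
```

View pics/w5.png

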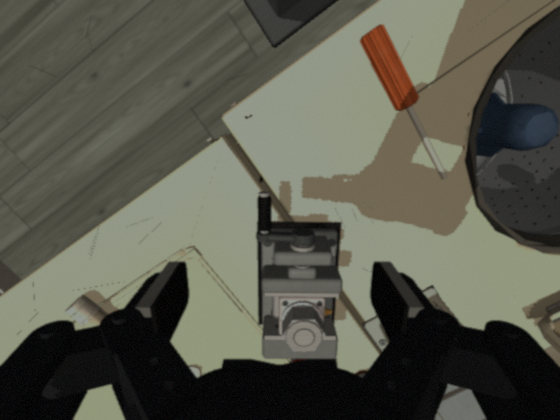

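The crank is left at the lower side and the cap sits at about (304,337). I'll move over the cap and take one close look.

```bash
python3 - <<'E'
from h import *
c=atz('wrist',(304,336),.106);print(c, V.T@(c-np.r_[CTR,0]))
T=tool(0);print(delta(np.r_[c[:2],.165],T))
E
```

```text
[ 0.54113102 -0.37922275  0.106     ] [0.0082482  0.00234394 0.106     ]
('shift now-axes', array([-0.1415,  0.0246,  0.0574]), 'target axes', array([-0.1416,  0.0245,  0.0574]), 'rot', array([-0.0001, -0.    , -0.0007]))
```

>>> move_arm(moves=[[1,[-0.0275,0.005,0],[0,0,0]],[1,[-0.0275,0.005,0],[0,0,0]],[1,[-0.0275,0.005,0],[0,0,0]],[1,[-0.0275,0.005,0.02],[0,0,0]],[1,[-0.0275,0.005,0.02],[0,0,0]],[1,[0,0,0.017],[0,0,0]],[1,[0,0,0],[0,0,0]],[1,[0,0,0],[0,0,0]],[1,[0,0,0],[0,0,0]],[1,[0,0,0],[0,0,0]]])

```text
time: 14.62
eef_pos: [0.5385, -0.3776, 0.1679]
tcp_rot: [0.296, 0.955, -0.001, 0.002]
contact_force: [-0.0, 0.1, 1.5]
opening: 0.999
finger_force: 0.0
```

```bash
python3 - <<'E'
from h import *
s=get_state();print(s['eef_pos'],s['tcp_rot'],s['qpos'].round(2))
P=np.r_[s['eef_pos'][:2],.106];q=proj('wrist',[P])[0];print(q)
snap('wrist','w6.png',(180,130,380,330),3)
E
```

```text
[ 0.53852652 -0.37757602  0.16792376] [ 2.96080591e-01  9.55161352e-01 -8.03674239e-04  1.55874352e-03] [-0.77  0.3   1.68 -0.    1.16 -1.74]
[279.3177582  221.02935838]
```

View pics/w6.png

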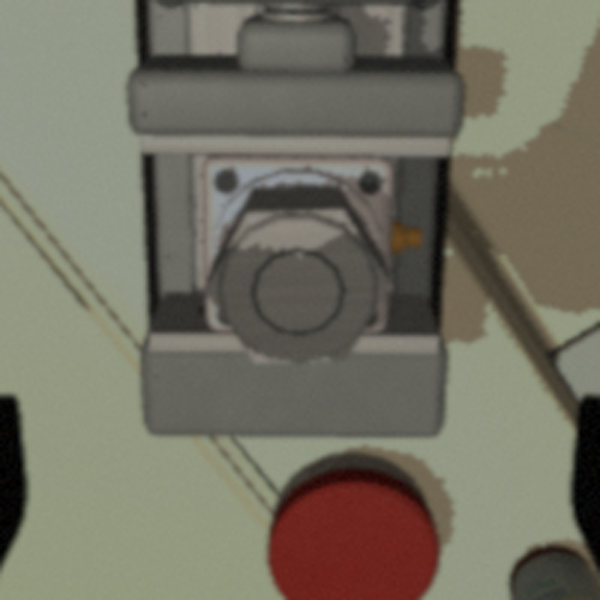

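The close view shows the cap centred at (279.7,227). Its flats face along vise ±x: the near flat's edge runs level from about (255,188) to (342,186) in the crop. I'll close along vise x by turning the tool +90°, which puts q6 near 0 with room both ways.

```bash
python3 - <<'E'
from h import *
c=atz('wrist',(279.7,227),.106);print(c, V.T@(c-np.r_[CTR,0]))
T=tool(0)@R.from_rotvec([0,0,np.pi/2]).as_matrix();print(delta(np.r_[c[:2],.080],T))
im=read_camera('wrist')[130:330,180:380]
g=cv2.cvtColor(im,cv2.COLOR_RGB2GRAY)
ls=cv2.createLineSegmentDetector().detect(g)[0][:,0]
for l in ls:
    L=np.hypot(l[2]-l[0],l[3]-l[1])
    if L>12 and 55<l[0]<145 and 50<l[1]<125: print(l.round(1),np.degrees(np.arctan2(l[3]-l[1],l[2]-l[0])).round(1))
E
```

```text
[ 0.54246279 -0.37990154  0.106     ] [0.00973063 0.00253568 0.106     ]
('shift now-axes', array([-0.0042,  0.0003,  0.088 ]), 'target axes', array([0.0003, 0.0045, 0.0879]), 'rot', array([0.0023, 0.0033, 1.5697]))
[ 81.9  60.6 110.6  60.8] 0.5
[67.9 94.3 74.4 74.8] -71.7
[ 76.9 111.2  50.6 110.3] -178.0
[75.  75.2 83.9 62.4] -55.1
[144.5 110.9 121.8 111.5] 178.4
[113.3  69.2  82.   71.5] 175.9
[ 80.6  82.  108.2  81.6] -1.0
[ 72.4 108.2  71.8  94.4] -92.6
[ 82.9 115.8  73.4 106.6] -136.0
[128.4  79.4 130.8  54.3] -84.5
[112.9  61.5 128.6  86.6] 57.9
[ 99.5 120.3  83.3 116.1] -165.5
[125.7 105.7 116.1 114.9] 136.2
[125.6  53.1  69.4  52.8] -179.7
[142.3 103.1 144.8  54.3] -87.0
[64.  51.8 65.2 93.1] 88.3
[105.6  57.5  91.9  57.5] -179.9
[119.4 116.7 143.1 116.8] 0.1
[68.6 55.6 68.8 81.9] 89.4
[ 91.9 108.2 104.4 108.5] 1.4
[112.3 106.4 100.7 112.1] 153.8
```

>>> move_arm(moves=[[1,[-0.0042,0,0],[0,0,0.112]],[1,[0,0,0],[0,0,0.112]],[1,[0,0,0],[0,0,0.112]],[1,[0,0,0],[0,0,0.112]],[1,[0,0,0],[0,0,0.112]],[1,[0,0,0],[0,0,0.112]],[1,[0,0,0],[0,0,0.112]],[1,[0,0,0],[0,0,0.112]],[1,[0,0,0],[0,0,0.112]],[1,[0,0,0],[0,0,0.112]]], grip_force=30)

```text
time: 15.55
eef_pos: [0.542, -0.3798, 0.1669]
tcp_rot: [0.76, 0.65, 0.0, 0.001]
contact_force: [0.5, 0.5, -0.7]
opening: 0.999
finger_force: 0.0
```

>>> move_arm(moves=[[1,[0,0,0],[0,0,0.112]],[1,[0,0,0],[0,0,0.112]],[1,[0,0,0],[0,0,0.112]],[1,[0,0,0.02],[0,0,0.112]],[1,[0,0,0.03],[0,0,0]],[1,[0,0,0.02],[0,0,0]],[1,[0,0,0],[0,0,0]],[1,[0,0,0],[0,0,0]],[1,[0,0,0],[0,0,0]],[1,[0,0,0],[0,0,0]]])

```text
time: 16.38
eef_pos: [0.5432, -0.3807, 0.0983]
tcp_rot: [0.884, 0.467, 0.001, 0.002]
contact_force: [-0.1, 0.6, -0.1]
opening: 0.999
finger_force: 0.0
```

```bash
python3 - <<'E'
from h import *
s=get_state();print(s['eef_pos'],s['contact_force'].round(1),s['qpos'].round(3))
T=tool(0)@R.from_rotvec([0,0,np.pi/2]).as_matrix();print(delta(np.array([.5425,-.3799,.080]),T))
E
```

```text
[ 0.54317263 -0.38067768  0.09834538] [-0.1  0.6 -0.1] [-0.764  0.389  1.702 -0.     1.046 -0.166]
('shift now-axes', array([ 0.0003, -0.0011,  0.0183]), 'target axes', array([ 0.0003, -0.001 ,  0.0183]), 'rot', array([0.0046, 0.0008, 0.002 ]))
```

>>> move_arm(moves=[[1,[0,-0.001,0.01],[0.004,0,0]],[1,[0,0,0.008],[0,0,0]],[0.5,[0,0,0],[0,0,0]],[0.3,[0,0,0],[0,0,0]],[0.3,[0,0,0],[0,0,0]],[0.3,[0,0,0],[0,0,0]],[0.3,[0,0,0],[0,0,0]],[0.3,[0,0,0],[0,0,0]],[0.3,[0,0,0],[0,0,0]],[0.3,[0,0,0],[0,0,0]]])

```text
time: 17.22
eef_pos: [0.5419, -0.3797, 0.0789]
tcp_rot: [0.884, 0.467, -0.0, -0.0]
contact_force: [0.4, -0.3, 5.3]
opening: 0.438
finger_force: 36.9
```

```bash
cat > st2.py <<'E'
from h import *
s=get_state();T=R.from_quat(s['tcp_rot']).as_matrix()
print('t',s['time'],'pos',s['eef_pos'].round(4),'yaw rel',R.from_matrix((tool(0)@R.from_rotvec([0,0,np.pi/2]).as_matrix()).T@T).as_rotvec().round(3),'F tool',(T.T@s['contact_force']).round(1),'M tool',(T.T@s['wrist_torque']).round(2),'op',round(s['opening'],3),'ff',round(s['finger_force'],1),'q',s['qpos'].round(2))
E
python3 st2.py
```

```text
t 17.2167 pos [ 0.5419 -0.3797  0.0789] yaw rel [ 0.001 -0.    -0.002] F tool [-0.   0.5 -5.3] M tool [-0.06  0.02  0.05] op 0.438 ff 36.9 q [-0.76  0.41  1.71 -0.    1.02 -0.17]
```

A clean, centred grip. First try a small counter-clockwise turn (tool -z).

>>> move_arm(moves=[[0.3,[0,0,0],[0,0,-0.01]],[0.3,[0,0,0],[0,0,-0.01]],[0.3,[0,0,0],[0,0,-0.01]],[0.3,[0,0,0],[0,0,-0.01]],[0.3,[0,0,0],[0,0,-0.01]],[0.3,[0,0,0],[0,0,-0.01]],[0.3,[0,0,0],[0,0,0]],[0.3,[0,0,0],[0,0,0]],[0.3,[0,0,0],[0,0,0]],[0.3,[0,0,0],[0,0,0]]])

```text
time: 18.05
eef_pos: [0.5417, -0.3801, 0.0789]
tcp_rot: [0.87, 0.494, -0.001, -0.0]
contact_force: [-0.6, -0.4, 4.3]
opening: 0.446
finger_force: 36.9
```

```bash
python3 st2.py
```

```text
t 18.05 pos [ 0.5417 -0.3801  0.0789] yaw rel [ 0.001 -0.001 -0.062] F tool [-0.6 -0.3 -4.3] M tool [-0.07 -0.21  0.03] op 0.446 ff 36.9 q [-0.76  0.41  1.71 -0.    1.02 -0.23]
```

>>> move_arm(moves=[[0.3,[0,0,0],[0,0,-0.015]],[0.3,[0,0,0],[0,0,-0.015]],[0.3,[0,0,0],[0,0,-0.015]],[0.3,[0,0,0],[0,0,-0.015]],[0.3,[0,0,0],[0,0,-0.015]],[0.3,[0,0,0],[0,0,0]],[0.3,[0,0,0],[0,0,0]],[0.3,[0,0,0],[0,0,0]],[0.3,[0,0,0],[0,0,0]],[0.3,[0,0,0],[0,0,0]]])

```text
time: 18.88
eef_pos: [0.5417, -0.38, 0.0789]
tcp_rot: [0.85, 0.526, -0.001, -0.0]
contact_force: [-1.0, -1.0, 5.1]
opening: 0.443
finger_force: 36.8
```

```bash
python3 st2.py
```

```text
t 18.8833 pos [ 0.5417 -0.38    0.0789] yaw rel [ 0.001 -0.001 -0.137] F tool [-1.3 -0.5 -5.1] M tool [-0.06 -0.2   0.07] op 0.443 ff 36.8 q [-0.76  0.41  1.71 -0.    1.02 -0.3 ]
```

>>> move_arm(moves=[[0.3,[0,0,0],[0,0,-0.015]],[0.3,[0,0,0],[0,0,-0.015]],[0.3,[0,0,0],[0,0,-0.015]],[0.3,[0,0,0],[0,0,-0.015]],[0.3,[0,0,0],[0,0,-0.015]],[0.3,[0,0,0],[0,0,-0.015]],[0.3,[0,0,0],[0,0,0]],[0.3,[0,0,0],[0,0,0]],[0.3,[0,0,0],[0,0,0]],[0.3,[0,0,0],[0,0,0]]])

```text
time: 19.72
eef_pos: [0.5417, -0.3799, 0.0789]
tcp_rot: [0.826, 0.564, -0.001, -0.0]
contact_force: [-0.3, -0.4, 5.9]
opening: 0.445
finger_force: 35.9
```

```bash
python3 st2.py
```

```text
t 19.7167 pos [ 0.5417 -0.3799  0.0789] yaw rel [ 0.001 -0.001 -0.227] F tool [-0.5 -0.1 -5.9] M tool [-0.03 -0.15  0.06] op 0.445 ff 35.9 q [-0.76  0.41  1.71 -0.    1.02 -0.39]
```

>>> move_arm(moves=[[0.3,[0,0,0],[0,0,-0.015]],[0.3,[0,0,0],[0,0,-0.015]],[0.3,[0,0,0],[0,0,-0.015]],[0.3,[0,0,0],[0,0,-0.015]],[0.3,[0,0,0],[0,0,-0.015]],[0.3,[0,0,0],[0,0,-0.015]],[0.3,[0,0,-0.0003],[0,0,-0.015]],[0.3,[0,0,0],[0,0,0]],[0.3,[0,0,0],[0,0,0]],[0.3,[0,0,0],[0,0,0]]])

```text
time: 20.55
eef_pos: [0.5418, -0.3794, 0.079]
tcp_rot: [0.795, 0.606, -0.0, -0.001]
contact_force: [0.9, 0.6, 6.0]
opening: 0.439
finger_force: 34.3
```

```bash
python3 st2.py
```

```text
t 20.55 pos [ 0.5418 -0.3794  0.079 ] yaw rel [ 0.002  0.    -0.332] F tool [ 0.8  0.7 -6. ] M tool [-0.05  0.06  0.03] op 0.439 ff 34.3 q [-0.76  0.41  1.71 -0.    1.02 -0.5 ]
```

Turned 0.33 rad freely, past any wrong-way stop, so it unscrews counter-clockwise. I'll carry on and rise with the thread.

>>> move_arm(moves=[[0.3,[0,0,-0.0003],[0,0,-0.06]],[0.3,[0,0,-0.0002],[0,0,-0.06]],[0.3,[0,0,-0.0002],[0,0,-0.06]],[0.3,[0,0,-0.0002],[0,0,-0.06]],[0.3,[0,0,-0.0002],[0,0,-0.06]],[0.3,[0,0,-0.0002],[0,0,-0.06]],[0.3,[0,0,-0.0002],[0,0,-0.06]],[0.3,[0,0,-0.0001],[0,0,-0.06]],[0.3,[0,0,-0.0001],[0,0,-0.06]],[0.3,[0,0,0],[0,0,0]]])

```text
time: 21.38
eef_pos: [0.5414, -0.3791, 0.0801]
tcp_rot: [0.604, 0.797, -0.0, -0.002]
contact_force: [0.2, 0.5, 4.7]
opening: 0.437
finger_force: 33.7
```

```bash
python3 st2.py
```

```text
t 21.3833 pos [ 0.5414 -0.3791  0.0801] yaw rel [ 0.003  0.001 -0.873] F tool [ 0.5  0.3 -4.7] M tool [ 0.02  0.09 -0.07] op 0.437 ff 33.7 q [-0.76  0.41  1.71 -0.    1.02 -1.04]
```

>>> move_arm(moves=[[0.3,[0,0,-0.0002],[0,0,-0.06]],[0.3,[0,0,-0.0002],[0,0,-0.06]],[0.3,[0,0,-0.0002],[0,0,-0.06]],[0.3,[0,0,-0.0002],[0,0,-0.06]],[0.3,[0,0,-0.0002],[0,0,-0.06]],[0.3,[0,0,-0.0002],[0,0,-0.06]],[0.3,[0,0,-0.0002],[0,0,-0.06]],[0.3,[0,0,-0.0001],[0,0,-0.06]],[0.3,[0,0,-0.0001],[0,0,-0.06]],[0.3,[0,0,0],[0,0,0]]])

```text
time: 22.22
eef_pos: [0.5403, -0.3789, 0.0794]
tcp_rot: [0.371, 0.929, 0.0, -0.003]
contact_force: [0.3, -2.5, -2.5]
opening: 0.436
finger_force: 32.9
```

```bash
python3 st2.py
```

```text
t 22.2167 pos [ 0.5403 -0.3789  0.0794] yaw rel [ 0.005  0.003 -1.412] F tool [-1.9 -1.6  2.5] M tool [ 0.23 -0.3   0.05] op 0.436 ff 32.9 q [-0.76  0.41  1.71 -0.    1.02 -1.58]
```

>>> move_arm(moves=[[0.3,[0,0,0],[0,0,-0.04]],[0.3,[0,0,0],[0,0,-0.04]],[0.3,[0,0,0],[0,0,-0.04]],[0.3,[0,0,0],[0,0,-0.03]],[0.3,[0,0,-0.001],[0,0,0]],[0.3,[0,0,-0.001],[0,0,0]],[0.3,[0,0,-0.001],[0,0,0]],[0.3,[0,0,0],[0,0,0]],[0.3,[0,0,0],[0,0,0]],[0.3,[0,0,0],[0,0,0]]])

```text
time: 23.05
eef_pos: [0.5408, -0.3787, 0.0837]
tcp_rot: [0.3, 0.954, 0.001, -0.002]
contact_force: [-0.6, -2.0, -2.2]
opening: 0.438
finger_force: 32.8
```

```bash
python3 st2.py
```

```text
t 23.05 pos [ 0.5408 -0.3787  0.0837] yaw rel [ 0.004  0.004 -1.562] F tool [-0.7 -2.   2.2] M tool [ 0.26 -0.03  0.  ] op 0.438 ff 32.8 q [-0.76  0.41  1.71 -0.    1.03 -1.73]
```

>>> move_arm(moves=[[0.3,[0,0,-0.001],[0,0,0]],[0.3,[0,0,-0.001],[0,0,0]],[0.3,[0,0,-0.001],[0,0,0]],[0.3,[0,0,-0.001],[0,0,0]],[0.3,[0,0,-0.001],[0,0,0]],[0.3,[0,0,0],[0,0,0]],[0.3,[0,0,0],[0,0,0]],[0.3,[0,0,0],[0,0,0]],[0.3,[0,0,0],[0,0,0]],[0.3,[0,0,0],[0,0,0]]])

```text
time: 23.88
eef_pos: [0.5413, -0.379, 0.0892]
tcp_rot: [0.3, 0.954, 0.001, -0.002]
contact_force: [-1.4, 0.5, -1.0]
opening: 0.443
finger_force: 33.0
```

```bash
python3 st2.py
```

```text
t 23.8833 pos [ 0.5413 -0.379   0.0892] yaw rel [ 0.003  0.003 -1.562] F tool [ 1.5 -0.4  1. ] M tool [0.24 0.05 0.02] op 0.443 ff 33.0 q [-0.76  0.4   1.71 -0.    1.04 -1.73]
```

Lifts freely. I'll firm up the grip and raise it to about 10 cm above the seat.

>>> move_arm(moves=[[0.3,[0,0,0],[0,0,0]],[0.3,[0,0,0],[0,0,0]],[0.3,[0,0,-0.005],[0,0,0]],[0.3,[0,0,-0.01],[0,0,0]],[0.3,[0,0,-0.015],[0,0,0]],[0.3,[0,0,-0.02],[0,0,0]],[0.3,[0,0,-0.02],[0,0,0]],[0.3,[0,0,-0.02],[0,0,0]],[0.3,[0,0,0],[0,0,0]],[0.3,[0,0,0],[0,0,0]]], grip_force=50)

```text
time: 24.72
eef_pos: [0.5427, -0.3798, 0.1822]
tcp_rot: [0.3, 0.954, -0.0, 0.001]
contact_force: [1.4, -0.0, -2.7]
opening: 0.438
finger_force: 54.3
```

```bash
python3 st2.py; python3 - <<'E'
from h import *
a=read_camera('wrist')[130:420,140:420,::-1];b=read_camera('scene')[130:260,250:365,::-1]
a=cv2.resize(a,(400,414),interpolation=cv2.INTER_CUBIC);b=cv2.resize(b,(400,452),interpolation=cv2.INTER_CUBIC)
c=np.zeros((452,800,3),np.uint8);c[:414,:400]=a;c[:,400:]=b
cv2.imwrite('pics/f.png',cv2.convertScaleAbs(c,alpha=1.3))
E
```

```text
t 24.7167 pos [ 0.5427 -0.3798  0.1822] yaw rel [-1.000e-03 -2.000e-03 -1.562e+00] F tool [-1.1  0.8  2.7] M tool [-0.   -0.   -0.03] op 0.438 ff 54.3 q [-0.76  0.3   1.65 -0.    1.19 -1.73]
```

View pics/f.png

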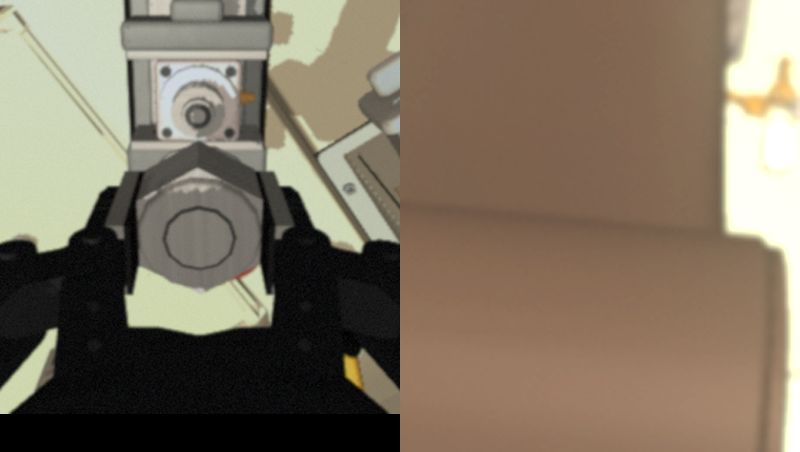

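The last picture shows the cap level between the pads at about (200,240), and below it the bare threaded neck in the hub, still square in the jaws at (197,110). The lift is about 0.103 m, so I'm handing in.

```bash
python3 -c "
from plant import *
print(sign_off())"
```

```text
the job is handed in; nothing more can be done
None
```

The hub is clamped (about 14 N at the crank grip). The cap unscrewed counter-clockwise and is held level about 10 cm above its seat; the job is handed in at about 25 s. The one blemish was midway through cranking, when the tool read about 50 N, probably from the gripper body touching the crank boss. I backed off at once, but that may exceed the 40 N limit.

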